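Put a washed connector shell in the dry box and seal its lid corner by corner

TASK

Take the washed connector shell from its drip cradle and stand it mouth down over the drying peg in the black dry box, then set the yellow lid on the box so that it rests on the raised gasket. Press the lid home at its corners, one corner at a time (each fully down before the next), until all four are down and the lid sits flat and sealed. Leave the other things on the bench where they are.

Things in the scene. Friction and masses are not known exactly. Their poses are not given: they have to be found in the camera images.
- drybox: The dry box: an open-topped black box fixed to the bench, outside 124 mm (its x) by 164 mm (its y) by 95 mm high, walls 6 mm, floor 6 mm thick; inside it is clear apart from a white drying peg in the middle and a 20 mm square grey pillar in each inner corner. Origin: centre of its underside, on the bench; z up.
- box_rim (a point): Centre of the box's mouth, level with the top of its walls, 95 mm above the bench; axes as the box.
- peg_foot (a point): Top centre of the white disc (68 mm across) on the box floor, 12 mm above the bench, on which the shell's rim is to rest; the peg, 28 mm thick with a tapered tip, rises from it to 50 mm above this point; axes as the box.
- lid: Yellow lid, loose, right way up on the bench, about 0.4 kg, 138 mm (its x) by 178 mm (its y): a 6 mm plate with a 3 mm thick skirt that goes outside the box walls with 4 mm to spare on each side, either way round. Four black spots on the plate at (+-45, +-65) mm, over the gasket corners, show where to press. Origin: centre of the skirt's lower edge; plate underside 20 mm, top 26 mm above it; z up.
- lid_seat (a point): Centre of the underside of the lid's plate, 20 mm above the lid's origin; axes as the lid. It lies 9 mm above box_rim when the lid just rests on the raised gasket, and level with it when fully closed.
- lid_handle (a point): Top centre of the lid's black bar handle: 18 mm thick (lid's x), 90 mm long (y), 34 mm high above the plate, its top 60 mm above the lid's origin; axes as the lid.
- shell: Connector shell: an aluminium cup, 50 mm outside and 44 mm inside diameter, 70 mm long, about 0.12 kg, one end closed (5 mm). Origin: outside centre of the closed end; z runs along the cup to the mouth. At the start it lies in the cradle, closed end up and towards the robot, mouth down at 45 degrees and away from it; its closed half is free to grip from both sides.
- shell_mouth (a point): Centre of the shell's open mouth, 70 mm from its origin along its z.
- cradle: The drip cradle, fixed to the bench: a blue tray 140 mm (x) by 100 mm (y), 14 mm high, with two steel rails 30 mm apart sloping down at 45 degrees towards its +x, on which the shell lies. Origin: centre of its underside; z up. Its y axis is level and square to the shell's axis.
- pad_a (a joint): Orange gasket corner at the box's -x, -y corner, a 20 mm square pad: how far it is pressed in, m. 0 = 9 mm proud of the rim; 0.009 = level with it, lid home there (stop at 0.010). It gives only under about 7 N and stays where it is left; the lid's weight does not move it. Until all are down the lid is tilted and may rock, a far corner lifting by 9 mm more.
- pad_a_top (a point): Top centre of that orange corner pad, at (-45, -65) mm from the box's centre in the box's x and y; it sinks with the pad.
- pad_b (a joint): Orange gasket corner at the box's -x, +y corner, a 20 mm square pad: how far it is pressed in, m. 0 = 9 mm proud of the rim; 0.009 = level with it, lid home there (stop at 0.010). It gives only under about 7 N and stays where it is left; the lid's weight does not move it. Until all are down the lid is tilted and may rock, a far corner lifting by 9 mm more.
- pad_b_top (a point): Top centre of that orange corner pad, at (-45, +65) mm from the box's centre in the box's x and y; it sinks with the pad.
- pad_c (a joint): Orange gasket corner at the box's +x, +y corner, a 20 mm square pad: how far it is pressed in, m. 0 = 9 mm proud of the rim; 0.009 = level with it, lid home there (stop at 0.010). It gives only under about 7 N and stays where it is left; the lid's weight does not move it. Until all are down the lid is tilted and may rock, a far corner lifting by 9 mm more.
- pad_c_top (a point): Top centre of that orange corner pad, at (+45, +65) mm from the box's centre in the box's x and y; it sinks with the pad.
- pad_d (a joint): Orange gasket corner at the box's +x, -y corner, a 20 mm square pad: how far it is pressed in, m. 0 = 9 mm proud of the rim; 0.009 = level with it, lid home there (stop at 0.010). It gives only under about 7 N and stays where it is left; the lid's weight does not move it. Until all are down the lid is tilted and may rock, a far corner lifting by 9 mm more.
- pad_d_top (a point): Top centre of that orange corner pad, at (+45, -65) mm from the box's centre in the box's x and y; it sinks with the pad.
- cutters: Bystander, loose: red-handled side cutters, 150 mm long, lying flat. Origin: centre of its underside.
- strippers: Bystander, loose: black-handled wire strippers, 165 mm long, lying flat. Origin: centre of its underside.
- spool: Bystander, loose: grey solder spool standing on end, 64 mm across, 52 mm high. Origin: centre of its underside.
- flux: Bystander, loose: amber bottle with red cap, 48 mm across, 110 mm high, upright. Origin: centre of its underside.
- driver: Bystander, loose: yellow-handled screwdriver, 160 mm long, lying flat. Origin: centre of its underside.
- brush: Bystander, loose: small brush, 150 mm long, lying flat. Origin: centre of its underside.
- tweezers: Bystander, loose: steel tweezers, 120 mm long, lying flat. Origin: centre of its underside.
Things that resemble listed ones, but are neither listed nor needed, are in the scene too. Leave any orange look-alike of the lid alone.

How it is judged (in metres and radians):
On the way, in this order (a step that is already met when the one before it is completed fails the run):
1. the shell stands mouth down over the peg, rim on the white disc, let go (horizontal distance between shell_mouth and peg_foot below 0.012 m and z of shell_mouth in the frame of peg_foot below 0.004 m and z of shell in the frame of peg_foot above 0.066 m and contact force between the fingers and shell below 0.2 N), for 0.2 s.
2. the lid lies over the box on the raised gasket, let go, no corner pressed yet (each under 5 mm) (horizontal distance between lid_seat and box_rim below 0.009 m and angle between the x axis of lid and the x axis of drybox, either way round below 0.12 rad and z of lid_seat in the frame of box_rim below 0.014 m and contact force between the fingers and lid below 0.2 N and value of joint each of pad_a, pad_b, pad_c, pad_d below 0.005 m), for 0.2 s.
3. one corner is home (over 7 mm), the other three are still up (under 5 mm) (((value of joint pad_a above 0.007 m and value of joint each of pad_b, pad_c, pad_d below 0.005 m) or (value of joint each of pad_a, pad_c, pad_d below 0.005 m and value of joint pad_b above 0.007 m) or (value of joint each of pad_a, pad_b, pad_d below 0.005 m and value of joint pad_c above 0.007 m) or (value of joint each of pad_a, pad_b, pad_c below 0.005 m and value of joint pad_d above 0.007 m))), for 0.1 s.
4. two corners are home, the other two still up (((value of joint each of pad_a, pad_b above 0.007 m and value of joint each of pad_c, pad_d below 0.005 m) or (value of joint each of pad_a, pad_c above 0.007 m and value of joint each of pad_b, pad_d below 0.005 m) or (value of joint each of pad_a, pad_d above 0.007 m and value of joint each of pad_b, pad_c below 0.005 m) or (value of joint each of pad_a, pad_d below 0.005 m and value of joint each of pad_b, pad_c above 0.007 m) or (value of joint each of pad_a, pad_c below 0.005 m and value of joint each of pad_b, pad_d above 0.007 m) or (value of joint each of pad_a, pad_b below 0.005 m and value of joint each of pad_c, pad_d above 0.007 m))), for 0.1 s.
5. three corners are home, the last still up (((value of joint each of pad_a, pad_b, pad_c above 0.007 m and value of joint pad_d below 0.005 m) or (value of joint each of pad_a, pad_b, pad_d above 0.007 m and value of joint pad_c below 0.005 m) or (value of joint each of pad_a, pad_c, pad_d above 0.007 m and value of joint pad_b below 0.005 m) or (value of joint pad_a below 0.005 m and value of joint each of pad_b, pad_c, pad_d above 0.007 m))), for 0.1 s.
At the end, for the whole second after the job is handed in: Every gasket corner in over 7 mm; lid let go, at rest, centred on the box to 9 mm and 0.12 rad, tilt under 0.02 rad, plate under 2.5 mm above the rim; shell mouth down on the peg: rim under 4 mm above the disc, closed end over 66 mm above it, mouth within 12 mm of the peg axis (horizontal distance between shell_mouth and peg_foot below 0.012 m and z of shell_mouth in the frame of peg_foot below 0.004 m and z of shell in the frame of peg_foot above 0.066 m and horizontal distance between lid_seat and box_rim below 0.009 m and angle between the x axis of lid and the x axis of drybox, either way round below 0.12 rad and value of joint each of pad_a, pad_b, pad_c, pad_d above 0.007 m and z of lid_seat in the frame of box_rim below 0.0025 m and angle between lid's own z axis and vertical below 0.02 rad and linear speed of lid below 0.02 m/s and contact force between the fingers and lid below 0.2 N); the robot touches nothing.
It fails at once if a bystander is moved by more than 30 mm (distance of any of cutters, strippers, spool, flux, driver, brush, tweezers from where it was at the start of the episode above 0.03 m).
It also fails if it takes over 67 s, if anything falls off the work surface, if the arm or the gripper's body presses on something with over 40 N, if the wrist force passes 120 N, or if a joint passes its speed limit or range.

ROBOT

A 6-joint arm with a two-finger parallel gripper is mounted at the origin on the work surface. World frame = base frame: x ahead of the robot, y to its left, z up, the work surface at z = 0. Lengths are in mm, angles in rad, forces in N, time in s.
With the tool pointing down it reaches from about 350 to 975 mm from the base axis. Payload 7.1 kg.
Tool frame: the origin (TCP) lies midway between the tips of the shut fingers; the grasp point (between the pads) lies 19 mm behind it (ctrl.tcp_to_grasp is the distance from the TCP to the grasp point, in mm); z points along the fingers, y is the line along which they close (so a half turn about z gives the same grasp; the last joint's range is limited). The gripper opens to 88 mm and grips with 3 to 60 N. Pads are 20 mm wide; open, the fingers measure 115 mm over their backs; the gripper's body (75 mm by 178 mm) begins 61 mm behind the grasp point.
Start: joints at [-1.292, 0.423, 1.63, -0, 1.089, -0.019], TCP at [183.404, -597.468, 222.675] pointing down, gripper open.
Joint ranges: [-3, 3], [-0.9, 2.11], [0.09, 2.58], [-1.31, 4.45], [0.11, 2.69], [-2.54, 2.54]. Speed limits (rad/s): [2.39, 2.39, 3.01, 3.14, 3.14, 3.14].

INTERFACE

Orientations are given as a rotation vector (axis times angle).
In Python, from workcell import get_obs, cams, ticket, boxes_of, ctrl gives the robot as it stands.
- The arm moves only by the shell command python3 -m creep 'ROWS' [OPENING]. ROWS is JSON, one flat list of numbers, 4 for each row, row after row: the shift along the world's x, y, z in m, then the turn about the world's z in rad. In form: [tx, ty, tz, spin, tx, ty, tz, spin, ...]. A call has 1 to 10 rows; each row is the pose to reach, as a shift and turn from the pose commanded when the call began; what a row does not reach only later rows make up. A row lasts 1/12 s, in which the tool goes at most 41.7 mm and 7.16 degrees, less where a joint would pass 70% of its speed; a pose out of reach is approached as far as the arm can. A call with a gripper value outside its range is refused whole. OPENING is the opening, from 0 (shut) to 1 (fully open), set as the call begins (- or left out, the last holds). The fingers move at their own pace and stop on an object; the grip force is fixed at half the most. Time passes only in rows, so rows that repeat a pose let the fingers close. It gives the time, the measured TCP pose, the force, the opening and the grip force at its end, in the units of the state.
- get_obs(): the state, without advancing time (a new reading comes with each control period).
- cams.get_image(name): name is "scene" or "top" or "wrist"; returns (picture, depth): 384x512x3 uint8, red, green, blue; 384x512 float32, mm along the optical axis (not along the pixel's ray), 0 where there is no reading.
- cams.get_calibration(name): a dict with "mtx" (3x3 intrinsics, pixels), "R" (3x3) and "t" (3): a world point X has camera coordinates R X + t; the wrist camera has in their place "mount" (4x4, takes a point from camera to tool coordinates, whose origin is the TCP and whose axes are the flange's). Camera axes: x right, y down, z forward; pixel columns grow to the right and rows downward; lengths in mm; the calibration is good to about 2 mm. A picture is of the moment at which its call begins: read the wrist's pose just before it. get_calibration takes no time and is no camera call.
- ticket.close_job(): hands the job in; it is judged then, once.
Trained networks look in the newest picture that a camera, given by its name, has taken for a name from the list of things; names that differ only in an ending like _2 or _b are one class to them, and where a whole thing is asked for, a point or a joint stands for the part that bears it (a point fixed in the world has none). Each returns a list of dicts, best first, with "score" (0 to 1); they miss things now and then, are a little off and sometimes report something else, mostly with a low value. They report only what shows in the picture. A call takes as long as a camera call. They do not tell look-alikes from the thing itself.
- boxes_of(camera, target): "centre" ([column, row] in pixels, amid what is visible of it).
The state is a dict: "t": time; "qpos": joint angles; "qvel": joint speeds; "joint_torque": joint torques, N m; "ee_pos": TCP position; "orientation": TCP orientation; "ft_force": force on the tool from outside, world axes, zero at the start; "moment": the same for the moment, N m; "width": finger opening in mm; "grasp_force": force on a finger pad.
Only numpy, scipy, OpenCV 4.12 (cv2) and the standard library are available. Lean on these libraries where they do the work, as an engineer would, in place of code of your own. Each camera call takes 0.05 s, during which the arm holds its last target. There are 200 camera calls.

## Working session

There is one attempt and no reset: what is moved stays moved. The work goes in short steps, Python scripts to look and compute and a shell command to move; the robot and the scene stay as the last step left them, time stands still between calls to the robot, and variables do not carry over. Pictures are saved under pics/ and viewed, at most 10 in all, crops included, and the job is handed in when it is done.

```bash
mkdir -p pics; ls
cat > h.py <<'E'
import numpy as np, cv2
from workcell import get_obs, cams, ticket, boxes_of, ctrl
from scipy.spatial.transform import Rotation as Rn
def cam(n):
    o=get_obs(); c=cams.get_calibration(n); im,d=cams.get_image(n)
    K=np.array(c["mtx"])
    if n=="wrist":
        T=np.eye(4);T[:3,:3]=Rn.from_rotvec(o["orientation"]).as_matrix();T[:3,3]=o["ee_pos"]
        W=T@np.array(c["mount"])
    else:
        W=np.eye(4);R=np.array(c["R"]);W[:3,:3]=R.T;W[:3,3]=-R.T@np.array(c["t"])
    v,u=np.mgrid[:384,:512]
    P=np.stack([(u-K[0,2])/K[0,0]*d,(v-K[1,2])/K[1,1]*d,d],-1)@W[:3,:3].T+W[:3,3]
    P[d==0]=np.nan
    return im,d,P
def save(n,im,s=1.5):
    cv2.imwrite("pics/"+n,cv2.resize(im[:,:,::-1],None,fx=s,fy=s))
E
python3 - <<'E'
from h import *
for n in ("top","scene"):
    im,d,P=cam(n); np.savez(n,im=im,d=d,P=P); save(n+"0.png",im)
    for t in ("drybox","lid","shell","cradle","spool","flux","cutters","strippers","driver","brush","tweezers"):
        for b in boxes_of(n,t)[:2]:
            c,r=np.round(b["centre"]).astype(int); print(n,t,c,r,round(b["score"],2),np.round(P[min(r,383),min(c,511)]))
print(get_obs()["t"],get_obs()["width"],ctrl.tcp_to_grasp)
E
```

```text
pics
top drybox 247 153 0.58 [597.  25.  59.]
top lid 338 150 0.92 [ 603. -266.   66.]
top lid 347 272 0.9 [ 216. -289.   38.]
top shell 162 170 0.68 [539. 288.  94.]
top shell 267 211 0.31 [412. -38.  28.]
top cradle 172 177 0.62 [529. 278.   1.]
top spool 229 119 0.83 [711.  83.  54.]
top spool 262 132 0.56 [654. -23. 105.]
top flux 104 194 0.72 [467. 472.  79.]
top cutters 171 228 0.65 [360. 276.  14.]
top strippers 413 192 0.7 [ 471. -520.   16.]
top strippers 161 174 0.35 [525. 288. 105.]
top driver 263 213 0.59 [406. -25.  24.]
top driver 158 176 0.59 [520. 300.  96.]
top brush 266 112 0.71 [743. -38.  20.]
scene drybox 259 225 0.66 [599.  23.  45.]
scene lid 187 212 0.88 [ 611. -266.   22.]
scene lid 215 136 0.56 [ 218. -292.   21.]
scene shell 332 225 0.5 [546. 287.  87.]
scene cradle 330 238 0.84 [554. 290.   4.]
scene cradle 386 225 0.74 [484. 476.  78.]
scene spool 270 259 0.82 [730. 104.  60.]
scene flux 278 230 0.69 [638. 107. 115.]
scene flux 388 227 0.51 [491. 485.  79.]
scene cutters 335 196 0.72 [362. 269.   3.]
scene strippers 144 170 0.5 [ 469. -514.   16.]
scene driver 258 188 0.43 [421. -36.  17.]
scene driver 140 171 0.28 [ 468. -537.   -1.]
scene brush 231 259 0.54 [751. -38.  18.]
scene tweezers 206 169 0.46 [ 387. -272.    9.]
1.2 87.85930464152356 18.700000000000003
```

View pics/top0.png

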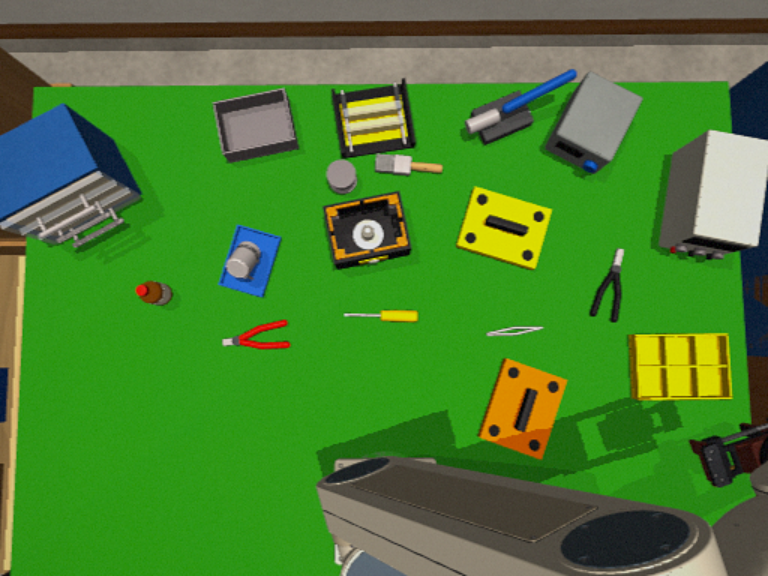

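Run:
```python
from h import *
z=np.load("top.npz"); im,P=z["im"],z["P"]
a=cv2.resize(im[130:215,115:215],None,fx=4,fy=4,interpolation=cv2.INTER_CUBIC)
b=cv2.resize(im[110:195,295:395],None,fx=4,fy=4,interpolation=cv2.INTER_CUBIC)
save("crop1.png",np.hstack([a,b]),1)
hsv=cv2.cvtColor(im,cv2.COLOR_RGB2HSV)
def rect(m,lab):
    q=P[m];q=q[~np.isnan(q[:,0])]
    r=cv2.minAreaRect(q[:,:2].astype(np.float32)); print(lab,len(q),r,"z med",np.median(q[:,2]))
for c,r in ((338,150),(347,272)):
    m=np.zeros(im.shape[:2],bool); m[r-30:r+30,c-35:c+35]=1
    zz=P[...,2]; mm=m&(zz>15)&(zz<35); print(np.median(hsv[mm],0)); rect(mm,"plate"); rect(m&(zz>48)&(zz<72),"handle")
m=np.zeros(im.shape[:2],bool); m[115:195,200:300]=1
zz=P[...,2]
mm=m&(zz>85)&(zz<100)&(hsv[...,2]<70); rect(mm,"box")
mm=m&(hsv[...,0]<20)&(hsv[...,1]>130)&(hsv[...,2]>100)
n,l,s,ce=cv2.connectedComponentsWithStats(mm.astype(np.uint8))
for i in range(1,n):
    if s[i,4]>5: print("orange",ce[i],s[i,4],np.nanmedian(P[l==i],0))
mm=m&(hsv[...,1]<40)&(hsv[...,2]>150)
n,l,s,ce=cv2.connectedComponentsWithStats(mm.astype(np.uint8))
for i in range(1,n):
    if s[i,4]>5: print("white",ce[i],s[i,4],np.nanmedian(P[l==i],0))
```

```text
[ 30. 255. 220.]
plate 2058 ((608.2623291015625, -268.91485595703125), (178.66134643554688, 139.94485473632812), 72.27819061279297) z med 26.776944545092988
handle 177 ((607.4893188476562, -268.1100158691406), (88.93717193603516, 18.769800186157227), 72.5804672241211) z med 59.93919292443729
[ 19. 255. 220.]
plate 2191 ((214.7978515625, -298.5340576171875), (140.59169006347656, 178.17393493652344), 69.9162368774414) z med 26.349793470277064
handle 186 ((215.06533813476562, -298.0413818359375), (18.263036727905273, 88.17528533935547), 70.86508178710938) z med 59.78711547065336
box 244 ((596.524658203125, 33.136619567871094), (125.19213104248047, 161.32225036621094), 11.195769309997559) z med 95.14757068907659
orange [258.11494253 134.25287356] 87 [651.58024335 -19.56254988 103.81927765]
orange [224.7816092  140.93103448] 87 [633.44599294 102.07594867 103.9087404 ]
orange [268.38709677 153.25806452] 31 [592.9188594  -43.40208529 102.74191303]
orange [222.48275862 161.48275862] 29 [563.75078453  98.8803197  102.70737293]
orange [266. 162.] 10 [561.65650174 -34.13461106 104.27441024]
orange [260.5        163.83333333] 6 [555.41951949 -17.52228114 102.62083353]
orange [253.         165.68421053] 19 [548.40481904   5.98781221 103.46038708]
orange [237.1025641  168.76923077] 39 [539.08411701  55.43383121 104.70719423]
white [226.99295775 118.81690141] 142 [711.57179017  90.11365792  52.59266943]
white [245.03571429 155.88571429] 280 [594.00091194  31.89936073  13.04393225]
white [248.75  173.625] 8 [529.68225872  19.40806266  58.26925368]
```

View pics/crop1.png

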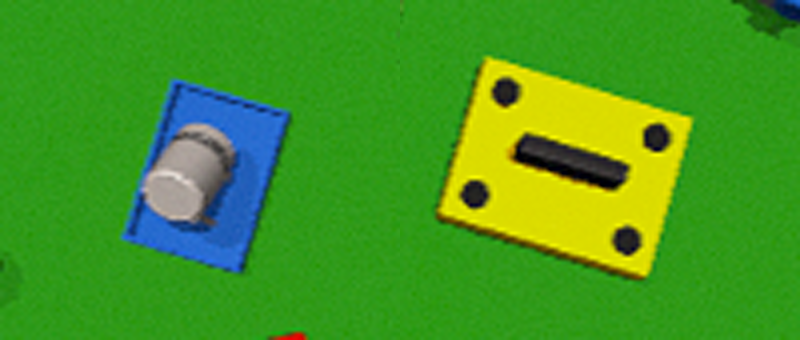

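The top view shows the yellow lid at (336,150) and its orange look-alike at (347,272). The shell lies in the blue cradle at (162,172). The box, with a white disc and peg, is at (245,155); the yellow-striped rack at (250,80) and the yellow tray at (453,244) are distractors. I choose the yellow lid and the shell in the cradle, and the close crop confirms both. Next I fit the shell's axis.

```bash
cat > fit.py <<'E'
from h import *
from scipy.optimize import least_squares
def shellfit(Q,yaw,ctr,tilt=None):
    Q=Q[~np.isnan(Q).any(1)]
    def res(p):
        y,t=p[3],p[4]
        ax=np.array([np.cos(y)*np.sin(t),np.sin(y)*np.sin(t),-np.cos(t)])
        D=Q-p[:3]; a=D@ax; r=np.linalg.norm(D-a[:,None]*ax,axis=1)
        # sdf to capped cylinder, length 70 r 25
        q=np.stack([np.abs(a-35)-35,r-25],1)
        s=np.where(q.max(1)<0,q.max(1),np.linalg.norm(np.maximum(q,0),axis=1))
        return s
    s=least_squares(res,[*ctr,yaw,np.pi/4 if tilt is None else tilt],loss="soft_l1",f_scale=2)
    return s.x,np.sqrt(np.median(res(s.x)**2)),len(Q)
E
python3 - <<'E'
from fit import *
allQ=[]
for n in ("top","scene"):
    z=np.load(n+".npz"); im,P=z["im"],z["P"]; hsv=cv2.cvtColor(im,cv2.COLOR_RGB2HSV)
    near=(np.hypot(P[...,0]-550,P[...,1]-285)<130)
    m=near&(hsv[...,0]>100)&(hsv[...,0]<125)&(hsv[...,1]>150)&(P[...,2]>5)&(P[...,2]<22)
    print(n,"tray",m.sum(),cv2.minAreaRect(P[m][:,:2].astype(np.float32)))
    m=near&(hsv[...,1]<80)&(P[...,2]>40)
    q=P[m]; allQ.append(q); print(n,len(q),np.round(q.min(0)),np.round(q.max(0)))
    x=shellfit(q,np.radians(-17.6),[535,290,85]); print(np.round(x[0],3),x[1:])
x=shellfit(np.vstack(allQ),np.radians(-17.6),[535,290,85]); print("both",np.round(x[0],3),np.degrees(x[0][3:]),x[1])
o=get_obs(); R=Rn.from_rotvec(o["orientation"]).as_matrix(); print("tooly yaw",np.degrees(np.arctan2(R[1,1],R[0,1])),R[:,2],o["ee_pos"])
E
```

```text
top tray 457 ((539.9177856445312, 294.57666015625), (100.75426483154297, 138.93809509277344), 73.87574005126953)
top 372 [496. 264.  45.] [574. 324. 107.]
[543.504 286.563  85.568   2.538  -5.353] (np.float64(2.803071162074215), 372)
scene tray 362 ((539.9290161132812, 293.7413330078125), (98.3302001953125, 140.84056091308594), 73.49887084960938)
scene 266 [498. 266.  42.] [576. 323. 112.]
[ 5.08825e+02  3.01333e+02  9.04280e+01 -3.03000e-01  7.58000e-01] (np.float64(1.7996753355305328), 266)
both [544.172 287.695  85.565  -0.552  -0.916] [-31.65038194 -52.46922997] 3.481811049449862
tooly yaw -72.93765502663126 [-6.64802643e-06  1.40609261e-05 -1.00000000e+00] [ 183.37935916 -597.45539649  222.68189917]
```

```bash
python3 -m creep '[0.145,0.37,0.03,1.1,0.145,0.37,0.03,1.1,0.145,0.37,0.03,1.1,0.145,0.37,0.03,1.1,0.145,0.37,0.03,1.1,0.145,0.37,0.03,1.1,0.145,0.37,0.03,1.1,0.145,0.37,0.03,1.1,0.145,0.37,0.03,1.1,0.145,0.37,0.03,1.1]' 1
```

```text
t: 2.03
ee_pos: [328.8, -224.4, 253.1]
orientation: [2.398, 2.029, 0.001]
ft_force: [0.2, -0.4, -0.4]
width: 88.0
grasp_force: 0.0
```

```bash
python3 -m creep '[0.155,0.42,-0.02,1.2,0.155,0.42,-0.02,1.2,0.155,0.42,-0.02,1.2,0.155,0.42,-0.02,1.2,0.155,0.42,-0.02,1.2,0.155,0.42,-0.02,1.2,0.155,0.42,-0.02,1.2,0.155,0.42,-0.02,1.2,0.155,0.42,-0.02,1.2,0.155,0.42,-0.02,1.2]' && python3 -m creep '[0.035,0.1,-0.02,0.257,0.035,0.1,-0.02,0.257,0.035,0.1,-0.02,0.257,0.035,0.1,-0.02,0.257]'
python3 - <<'E'
from fit import *
im,d,P=cam("wrist"); save("w1.png",im); np.savez("w1",im=im,P=P)
o=get_obs(); R=Rn.from_rotvec(o["orientation"]).as_matrix(); print("tooly yaw",np.degrees(np.arctan2(R[1,1],R[0,1])),o["ee_pos"],o["qpos"])
hsv=cv2.cvtColor(im,cv2.COLOR_RGB2HSV)
near=(np.hypot(P[...,0]-540,P[...,1]-294)<90)
m=near&(hsv[...,0]>100)&(hsv[...,0]<125)&(hsv[...,1]>150)&(P[...,2]>5)&(P[...,2]<22)
if m.sum()>10: print("tray",m.sum(),cv2.minAreaRect(P[m][:,:2].astype(np.float32)))
m=near&(hsv[...,1]<80)&(P[...,2]>40)&(P[...,2]<115)
x=shellfit(P[m],-.29,[509,301,90]); print(np.round(x[0],3),np.degrees(x[0][3:]),x[1:])
E
```

```text
t: 2.87
ee_pos: [472.8, 165.4, 234.2]
orientation: [0.833, 3.029, 0.0]
ft_force: [0.7, -0.3, -0.2]
width: 87.8
grasp_force: 0.0
t: 3.2
ee_pos: [508.5, 267.2, 213.1]
orientation: [0.443, 3.11, 0.002]
ft_force: [-0.3, 0.1, 0.1]
width: 87.7
grasp_force: 0.0
tooly yaw 73.7219870622136 [507.59114264 264.99934384 213.24111841] [ 4.60330841e-01  3.58431038e-01  1.75516626e+00  7.46390868e-05
  1.02874374e+00 -8.26398958e-01]
tray 5316 ((539.1210327148438, 296.9222106933594), (99.35391235351562, 140.36451721191406), 73.23097229003906)
[ 5.09780e+02  3.05286e+02  8.89170e+01 -2.94000e-01  7.94000e-01] [-16.82448959  45.4770996 ] (np.float64(0.3572459542243438), 3396)
```

View pics/w1.png

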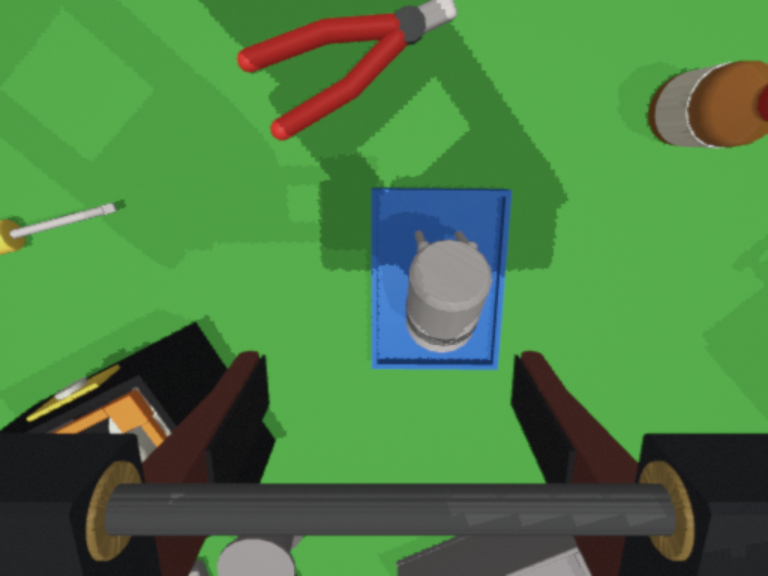

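```bash
python3 -m creep '[0.0155,0.036,-0.03,0,0.0155,0.036,-0.05,0,0.0155,0.036,-0.08,0,0.0155,0.036,-0.11,0,0.0155,0.036,-0.14,0,0.0155,0.036,-0.157,0,0.0155,0.036,-0.157,0]' && python3 -m creep '[0,0,0,0,0,0,0,0,0,0,0,0,0,0,0,0,0,0,0,0,0,0,0,0,0,0,0,0]' 0.45
```

```text
t: 3.83
ee_pos: [520.4, 296.4, 53.7]
orientation: [-0.45, -3.103, 0.007]
ft_force: [0.6, -1.2, 0.2]
width: 87.8
grasp_force: 0.0
t: 4.42
ee_pos: [524.2, 300.2, 58.4]
orientation: [0.449, 3.107, 0.004]
ft_force: [0.3, 3.8, 5.1]
width: 50.1
grasp_force: 30.0
```

```bash
python3 -m creep '[0,0,0.04,0,0,0,0.08,0,0,0,0.12,0,0,0,0.16,0,0.01,-0.03,0.18,0.05,0.02,-0.07,0.2,0.12,0.03,-0.11,0.2,0.2,0.04,-0.15,0.2,0.3,0.045,-0.19,0.2,0.4,0.05,-0.23,0.2,0.48]' && python3 -m creep '[0,-0.035,0,0,0,-0.035,0,0,0,-0.035,0,0,0,-0.035,0,0]'
python3 - <<'E'
from fit import *
im,d,P=cam("wrist"); save("w2.png",im); np.savez("w2",im=im,P=P)
o=get_obs(); R=Rn.from_rotvec(o["orientation"]).as_matrix(); print("tooly yaw",np.degrees(np.arctan2(R[1,1],R[0,1])),o["ee_pos"],o["width"])
hsv=cv2.cvtColor(im,cv2.COLOR_RGB2HSV)
near=(np.hypot(P[...,0]-596,P[...,1]-33)<115)
m=near&(hsv[...,0]<20)&(hsv[...,1]>130)&(hsv[...,2]>80)&(abs(P[...,2]-104)<5)
if m.sum()>10: print("gasket",m.sum(),cv2.minAreaRect(P[m][:,:2].astype(np.float32)),np.median(P[m][:,2]))
m=near&(abs(P[...,2]-95)<4)&(hsv[...,2]<60)
if m.sum()>10: print("rim",m.sum(),cv2.minAreaRect(P[m][:,:2].astype(np.float32)))
m=near&(abs(P[...,2]-12)<4)&(hsv[...,1]<60)&(hsv[...,2]>90)
if m.sum()>10: print("disc",m.sum(),cv2.minEnclosingCircle(P[m][:,:2].astype(np.float32)))
E
```

```text
t: 5.25
ee_pos: [572.7, 67.2, 257.1]
orientation: [0.312, -3.126, 0.001]
ft_force: [1.0, -0.1, -1.4]
width: 50.1
grasp_force: 30.0
t: 5.58
ee_pos: [572.6, 34.3, 256.9]
orientation: [0.302, -3.126, -0.001]
ft_force: [-0.3, 1.2, -1.8]
width: 50.3
grasp_force: 30.0
tooly yaw 101.08860738205026 [572.70633838  34.95316909 256.91983491] 50.480855921857945
gasket 2643 ((594.3155517578125, 34.21980285644531), (109.08599090576172, 150.31887817382812), 11.260567665100098) 105.21674589916353
rim 1270 ((594.6007080078125, 34.71027374267578), (123.34548950195312, 163.03671264648438), 11.110063552856445)
disc 1632 ((596.0420532226562, 34.79274368286133), 35.002925872802734)
```

View pics/w2.png

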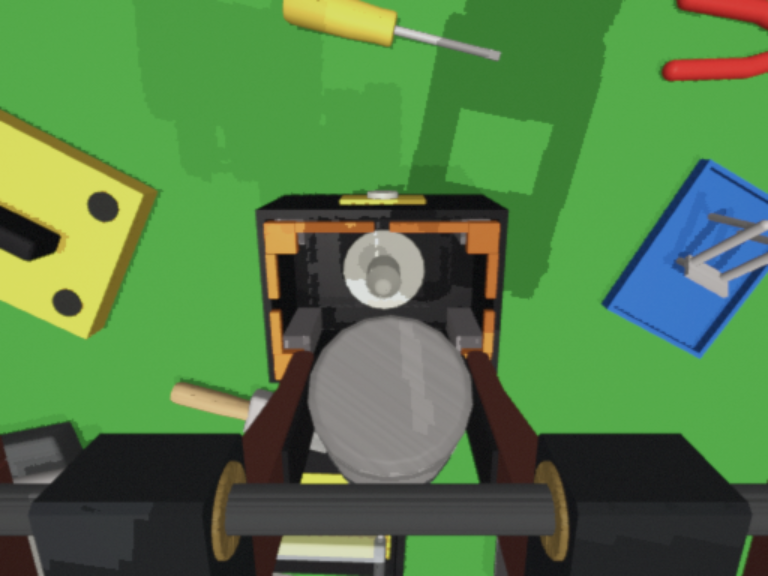

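Disc centre, rim and gasket agree on a box centre of about (595.3, 34.5) and a yaw of 11.2°. The wrist view shows the peg at (383,275) and the shell held at (390,400). I'll fit the held shell's tilt next. Then I'll hook its lower lip behind the peg and sweep it upright.

```bash
cat > held.py <<'E'
from fit import *
def held(P,im,tilt):
    o=get_obs(); e=np.array(o["ee_pos"]); G=e+[0,0,18.7]
    hsv=cv2.cvtColor(im,cv2.COLOR_RGB2HSV)
    m=(np.linalg.norm(P-G,axis=-1)<75)&(hsv[...,1]<60)&(hsv[...,2]>60)
    y=np.radians(11.2); ax=np.array([np.cos(y)*np.sin(tilt),np.sin(y)*np.sin(tilt),-np.cos(tilt)])
    # keep points laterally between the pads
    lat=(P-G)@np.array([-np.sin(y),np.cos(y),0]); m&=abs(lat)<22
    x=shellfit(P[m],y,G-20*ax,tilt); p=x[0]
    ax=np.array([np.cos(p[3])*np.sin(p[4]),np.sin(p[3])*np.sin(p[4]),-np.cos(p[4])])
    M=p[:3]+70*ax; B=np.array([595.3,34.5,12])
    Rz=np.array([[np.cos(y),np.sin(y),0],[-np.sin(y),np.cos(y),0],[0,0,1]])
    print("t",o["t"],"yaw,tilt",np.degrees(p[3:]),"a",(G-p[:3])@ax,"res",x[1:])
    print("box frame rel foot: G",np.round(Rz@(G-B),1),"origin",np.round(Rz@(p[:3]-B),1),"mouth",np.round(Rz@(M-B),1))
E
python3 - <<'E'
from held import *
z=np.load("w2.npz"); held(z["P"],z["im"],0.78)
E
```

```text
t 5.6333 yaw,tilt [10.587719   45.00144716] a 18.86952869035513 res (np.float64(0.4414063148041814), 9452)
box frame rel foot: G [-22.1   4.8 263.6] origin [-36.9   5.4 275.5] mouth [ 12.6   4.9 226. ]
```

```bash
python3 -m creep '[-0.0167,-0.008,-0.02,0,-0.0167,-0.008,-0.055,0,-0.0167,-0.008,-0.09,0,-0.0167,-0.008,-0.12,0,-0.0167,-0.008,-0.145,0,-0.0167,-0.008,-0.165,0,-0.0167,-0.008,-0.181,0,-0.0167,-0.008,-0.181,0,-0.0167,-0.008,-0.181,0]'
python3 - <<'E'
from held import *
im,d,P=cam("wrist"); save("w3.png",im); held(P,im,0.78); print(get_obs()["ft_force"])
E
```

```text
t: 6.38
ee_pos: [561.3, 28.4, 76.8]
orientation: [-0.306, 3.117, -0.0]
ft_force: [10.9, 2.0, -3.2]
width: 50.0
grasp_force: 30.0
t 6.4333 yaw,tilt [11.12036295 19.58625584] a 21.322728186030584 res (np.float64(0.7923880183176171), 8942)
box frame rel foot: G [-34.6   0.7  83.7] origin [-50.1   1.  100.8] mouth [-26.7   1.   34.9]
[10.19061361  1.74163263 -2.79433499]
```

View pics/w3.png

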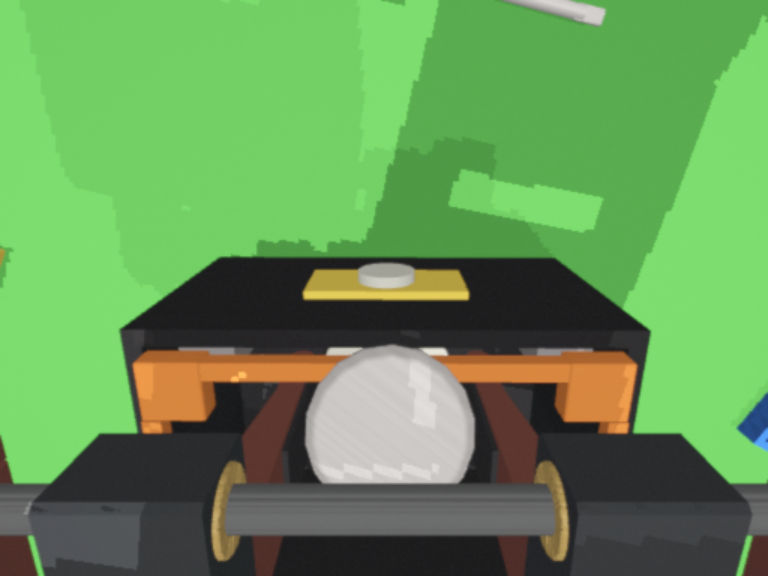

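The shell's closed end caught the box wall on the way down, which turned it to about 20°, a helpful direction. I'll rise, then re-centre over the peg.

```bash
python3 -m creep '[0.005,0.001,0.015,0,0.005,0.001,0.03,0,0.005,0.001,0.05,0,0.0245,0.005,0.06,0,0.0245,0.005,0.06,0,0.0245,0.005,0.06,0]'
python3 - <<'E'
from held import *
im,d,P=cam("wrist"); save("w4.png",im); held(P,im,0.35); print(get_obs()["ft_force"])
E
```

```text
t: 6.93
ee_pos: [581.4, 32.7, 136.4]
orientation: [-0.306, 3.125, -0.0]
ft_force: [-0.8, 0.6, -1.0]
width: 50.1
grasp_force: 30.0
t 6.9833 yaw,tilt [11.15247759 20.95955473] a 22.04378187251153 res (np.float64(0.47577288283292274), 8540)
box frame rel foot: G [-15.4   0.8 142.1] origin [-17.1   1.9 165.1] mouth [ 7.9  1.9 99.7]
[-0.41381526  0.43635123 -1.5539819 ]
```

```bash
python3 -m creep '[-0.0046,-0.0024,-0.01,0,-0.0046,-0.0024,-0.03,0,-0.0046,-0.0024,-0.05,0,-0.0046,-0.0024,-0.06,0,-0.0046,-0.0024,-0.06,0]' && python3 -m creep '[0.004,0.0008,0,0,0.008,0.0016,0,0,0.012,0.0024,0,0,0.016,0.0032,0,0,0.0195,0.0039,0,0,0.0216,0.0043,0,0,0.0216,0.0043,0,0]'
python3 - <<'E'
from held import *
im,d,P=cam("wrist"); save("w5.png",im); held(P,im,0.1); print(get_obs()["ft_force"])
E
```

```text
t: 7.4
ee_pos: [572.8, 28.6, 72.5]
orientation: [0.302, -3.12, -0.001]
ft_force: [0.3, 0.7, -1.7]
width: 50.2
grasp_force: 30.0
t: 7.98
ee_pos: [593.6, 32.6, 74.7]
orientation: [0.303, -3.117, 0.0]
ft_force: [-8.7, -2.7, -6.4]
width: 50.4
grasp_force: 30.0
t 8.0333 yaw,tilt [11.28886509 10.81424552] a 22.294032934480963 res (np.float64(0.5714364889758201), 10769)
box frame rel foot: G [-2.1 -1.6 81.4] origin [ -5.   -0.7 103.6] mouth [ 8.2 -0.7 34.8]
[-8.02270407 -2.44621275 -6.07938263]
```

```bash
python3 -m creep '[0.004,0.0008,0,0,0.008,0.0016,0,0,0.012,0.0024,0,0,0.012,0.0024,0,0]'
python3 - <<'E'
from held import *
im,d,P=cam("wrist"); held(P,im,0.05); print(get_obs()["ft_force"])
E
```

```text
t: 8.37
ee_pos: [604.3, 35.0, 73.9]
orientation: [0.302, -3.114, -0.0]
ft_force: [-12.2, -2.4, -7.4]
width: 50.3
grasp_force: 30.0
t 8.4167 yaw,tilt [372.72424422   0.69228479] a 21.90280637334849 res (np.float64(0.3695832816874444), 11856)
box frame rel foot: G [ 8.8 -1.2 80.6] origin [  7.5  -0.5 102.5] mouth [ 8.3 -0.4 32.5]
[-11.27443562  -3.08533278  -7.00748126]
```

```bash
python3 -m creep '[-0.004,-0.0008,0,0,-0.0085,-0.0014,0,0,-0.0085,-0.0014,-0.01,0,-0.0085,-0.0014,-0.02,0,-0.0085,-0.0014,-0.028,0,-0.0085,-0.0014,-0.0305,0,-0.0085,-0.0014,-0.0305,0]'
python3 - <<'E'
from held import *
im,d,P=cam("wrist"); held(P,im,0.02); print(get_obs()["ft_force"])
E
```

```text
t: 9.0
ee_pos: [601.2, 34.2, 44.4]
orientation: [0.303, -3.126, -0.0]
ft_force: [0.7, 0.0, -1.3]
width: 50.4
grasp_force: 30.0
t 9.05 yaw,tilt [52.75834128 -0.50831915] a 21.08417794244927 res (np.float64(0.8657922937069529), 13263)
box frame rel foot: G [ 6.  -1.5 51.7] origin [ 3.8 -0.4 72.8] mouth [ 3.3 -0.8  2.8]
[-0.31792046 -0.12915092 -0.75974869]
```

```bash
python3 -m creep '[-0.002,0,-0.0015,0,-0.002,0,-0.0025,0,-0.002,0,-0.0025,0]' && python3 -m creep '[0,0,0,0,0,0,0,0,0,0,0,0,0,0,0,0,0,0,0,0]' 1 && python3 -m creep '[0,0,0.02,0,0,0,0.05,0,0,0,0.09,0,0,0,0.13,0,0,0,0.17,0,0,0,0.20,0,0,0,0.20,0,0,0,0.2,0]'
python3 - <<'E'
from fit import *
im,d,P=cam("wrist"); save("w6.png",im)
hsv=cv2.cvtColor(im,cv2.COLOR_RGB2HSV)
m=(np.hypot(P[...,0]-595.3,P[...,1]-34.5)<40)&(abs(P[...,2]-82)<8)&(hsv[...,1]<60)&(hsv[...,2]>60)
q=P[m]; print(len(q),np.median(q,0),q[:,2].min(),q[:,2].max(),cv2.minEnclosingCircle(q[:,:2].astype(np.float32)))
m=(np.hypot(P[...,0]-596,P[...,1]-33)<115)&(abs(P[...,2]-104)<5)&(hsv[...,0]<20)&(hsv[...,1]>130)
print("gasket",cv2.minAreaRect(P[m][:,:2].astype(np.float32)),get_obs()["ee_pos"])
E
```

```text
t: 9.3
ee_pos: [599.5, 34.2, 43.4]
orientation: [-0.303, 3.126, 0.0]
ft_force: [-0.5, 0.5, -0.4]
width: 49.7
grasp_force: 30.0
t: 9.72
ee_pos: [599.4, 34.1, 43.2]
orientation: [-0.303, 3.127, 0.0]
ft_force: [-0.6, 0.4, -0.4]
width: 80.2
grasp_force: 0.0
t: 10.38
ee_pos: [600.4, 34.1, 245.2]
orientation: [-0.303, 3.123, -0.0]
ft_force: [0.3, -0.2, -0.7]
width: 87.9
grasp_force: 0.0
1822 [597.70859631  34.56109313  83.11913607] 74.07221279681022 85.8019759755013 ((599.4219970703125, 34.87114715576172), 24.880741119384766)
gasket ((595.1446533203125, 34.27919006347656), (109.90355682373047, 150.33367919921875), 11.026415824890137) [599.09342966  34.10220243 243.1465001 ]
```

View pics/w6.png

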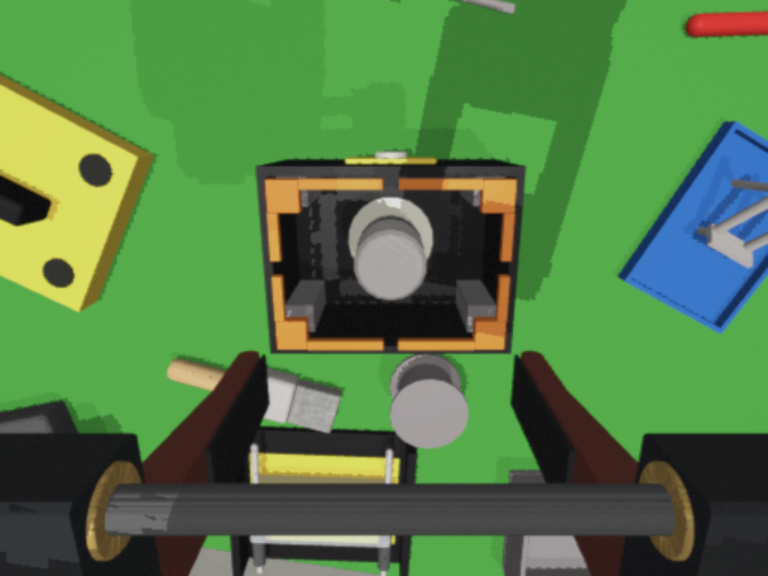

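The shell stands on the peg, with its top at (390,265) px and z about 83, roughly 4 mm off centre. Now the lid.

```bash
python3 -m creep '[0.005,-0.018,0,-0.12,0.005,-0.036,0,-0.24,0.005,-0.054,0,-0.36,0.005,-0.072,0,-0.48,0.005,-0.09,0,-0.6,0.005,-0.108,0,-0.72,0.005,-0.126,0,-0.84,0.005,-0.144,0,-0.96,0.005,-0.162,0,-1.08,0.005,-0.18,0,-1.2]' && python3 -m creep '[0.004,-0.018,0,-0.12,0.004,-0.036,-0.01,-0.24,0.004,-0.054,-0.02,-0.36,0.004,-0.072,-0.03,-0.48,0.004,-0.09,-0.04,-0.6,0.004,-0.108,-0.04,-0.72,0.004,-0.122,-0.04,-0.84,0.004,-0.122,-0.04,-0.87,0.004,-0.122,-0.04,-0.87]'
python3 - <<'E'
from h import *
im,d,P=cam("wrist"); o=get_obs(); R=Rn.from_rotvec(o["orientation"]).as_matrix()
print("tooly",np.degrees(np.arctan2(R[1,1],R[0,1])),o["ee_pos"],o["qpos"])
hsv=cv2.cvtColor(im,cv2.COLOR_RGB2HSV); print(hsv[192,256])
nr=np.hypot(P[...,0]-608,P[...,1]+268)<125
m=nr&(abs(P[...,2]-60)<4); print("handle",m.sum(),cv2.minAreaRect(P[m][:,:2].astype(np.float32)),np.median(P[m][:,2]))
m=nr&(abs(P[...,2]-26)<4)&(hsv[...,1]>150)&(hsv[...,0]<40); print("plate",m.sum(),cv2.minAreaRect(P[m][:,:2].astype(np.float32)))
save("w7.png",im)
E
```

```text
t: 11.27
ee_pos: [602.9, -146.4, 240.2]
orientation: [-1.522, -2.743, 0.002]
ft_force: [-0.5, -0.8, -0.3]
width: 88.2
grasp_force: 0.0
t: 12.02
ee_pos: [606.8, -268.2, 200.0]
orientation: [-2.533, -1.851, 0.004]
ft_force: [-0.2, -0.2, 0.6]
width: 87.6
grasp_force: 0.0
tooly -17.518393995723045 [ 606.96620498 -267.6869399   200.46654254] [-4.33352700e-01  5.04489170e-01  1.55287432e+00  1.16742125e-04
  1.08842637e+00 -1.27652095e-01]
[120  11  23]
handle 1752 ((606.0903930664062, -265.8531188964844), (89.43561553955078, 17.752197265625), 71.84004211425781) 61.17258120586851
plate 10361 ((605.7533569335938, -266.6871337890625), (178.85812377929688, 138.20321655273438), 72.2026596069336)
```

```bash
python3 -m creep '[-0.001,0.0015,-0.04,-0.008,-0.001,0.0015,-0.08,-0.008,-0.001,0.0015,-0.12,-0.008,-0.001,0.0015,-0.15,-0.008,-0.001,0.0015,-0.168,-0.008,-0.001,0.0015,-0.168,-0.008,-0.001,0.0015,-0.168,-0.008]' && python3 -m creep '[0,0,0,0,0,0,0,0,0,0,0,0,0,0,0,0,0,0,0,0,0,0,0,0,0,0,0,0,0,0,0,0,0,0,0,0,0,0,0,0]' 0 && python3 -m creep '[0,0,0.03,0,0,0,0.06,0,0,0,0.1,0,0,0,0.13,0,0,0,0.16,0,0,0,0.16,0,0,0,0.16,0]'
python3 - <<'E'
from h import *
im,d,P=cam("wrist"); o=get_obs(); R=Rn.from_rotvec(o["orientation"]).as_matrix()
print("tooly",np.degrees(np.arctan2(R[1,1],R[0,1])),o["ee_pos"],o["width"],o["grasp_force"],o["moment"])
hsv=cv2.cvtColor(im,cv2.COLOR_RGB2HSV)
m=(hsv[...,1]>150)&(hsv[...,0]>22)&(hsv[...,0]<36)&(P[...,2]>150); q=P[m]
A=np.c_[q[:,:2]-o["ee_pos"][:2],np.ones(len(q))]; c=np.linalg.lstsq(A,q[:,2],rcond=None)[0]; print("plane",c)
print("plate",m.sum(),cv2.minAreaRect(q[:,:2].astype(np.float32)),np.median(q[:,2]))
E
```

```text
t: 12.65
ee_pos: [606.1, -265.3, 33.5]
orientation: [-2.537, -1.847, 0.003]
ft_force: [-0.4, -0.5, -0.4]
width: 87.8
grasp_force: 0.0
t: 13.48
ee_pos: [607.3, -266.4, 35.0]
orientation: [-2.541, -1.847, 0.0]
ft_force: [-0.4, 0.8, -0.1]
width: 24.5
grasp_force: 0.0
t: 14.07
ee_pos: [608.4, -266.9, 197.2]
orientation: [2.539, 1.845, 0.003]
ft_force: [0.7, 0.4, -0.2]
width: 0.8
grasp_force: 0.0
tooly -17.99212804356444 [ 607.19111109 -266.37840678  195.2224195 ] 0.5624465387984265 0.0 [-0.02944857 -0.04049756 -0.01016253]
plane [ -0.25400281  -0.58159602 214.54305643]
plate 92 ((610.4439086914062, -255.87120056152344), (2.9146318435668945, 18.163793563842773), 69.93915557861328) 206.80129866558894
```

The fingers had not closed before the lift, which is slower than I allowed. I'll try again with more closing time.

```bash
python3 -m creep '[0,0,0,0,0,0,0,0,0,0,0,0,0,0,0,0,0,0,0,0,0,0,0,0]' 0.5
python3 - <<'E'
from h import *
im,d,P=cam("wrist"); o=get_obs(); print(o["ee_pos"],o["width"])
nr=np.hypot(P[...,0]-608,P[...,1]+268)<125
hsv=cv2.cvtColor(im,cv2.COLOR_RGB2HSV)
m=nr&(abs(P[...,2]-60)<4); print("handle",m.sum(),cv2.minAreaRect(P[m][:,:2].astype(np.float32)),np.median(P[m][:,2]))
m=nr&(abs(P[...,2]-26)<4)&(hsv[...,1]>150)&(hsv[...,0]<40); print("plate",m.sum(),cv2.minAreaRect(P[m][:,:2].astype(np.float32)))
E
```

```text
t: 14.62
ee_pos: [607.2, -266.3, 194.6]
orientation: [-2.541, -1.846, 0.001]
ft_force: [0.1, -0.9, -0.1]
width: 37.3
grasp_force: 0.0
[ 607.21409626 -266.35237055  194.7616459 ] 41.09514065354565
handle 1800 ((602.2463989257812, -264.42083740234375), (89.36128997802734, 17.685216903686523), 72.23241424560547) 61.163669144892566
plate 10419 ((602.1860961914062, -264.79388427734375), (177.33966064453125, 138.5765838623047), 72.03440856933594)
```

```bash
python3 -m creep '[-0.005,0.0017,-0.04,0,-0.005,0.0017,-0.08,0,-0.005,0.0017,-0.12,0,-0.005,0.0017,-0.15,0,-0.005,0.0017,-0.164,0,-0.005,0.0017,-0.164,0]' 0.5 && python3 -m creep '[0,0,0,0,0,0,0,0,0,0,0,0,0,0,0,0,0,0,0,0,0,0,0,0,0,0,0,0,0,0,0,0,0,0,0,0]' 0
```

```text
t: 15.17
ee_pos: [601.1, -264.2, 28.6]
orientation: [-2.539, -1.845, 0.003]
ft_force: [0.0, -0.6, 0.6]
width: 43.7
grasp_force: 0.0
t: 15.92
ee_pos: [603.1, -265.0, 32.1]
orientation: [2.54, 1.846, 0.001]
ft_force: [0.2, -0.4, 5.8]
width: 17.8
grasp_force: 30.0
```

```bash
python3 -m creep '[0,0,0.03,0,0,0,0.07,0,0,0,0.11,0,0,0,0.15,0,0,0.03,0.17,0,0,0.06,0.17,0.1,0,0.09,0.17,0.2,0,0.12,0.17,0.3,-0.002,0.15,0.17,0.4,-0.004,0.18,0.17,0.506]' && python3 -m creep '[0,0.04,0,0,-0.002,0.07,0,0,-0.003,0.1,0,0,-0.003,0.115,0,0,-0.003,0.119,0,0,-0.003,0.119,0,0,-0.003,0.119,0,0,-0.003,0.119,0,0]'
cat > lidm.py <<'E'
from h import *
from scipy.ndimage import label
im,d,P=cam("wrist"); o=get_obs(); e=np.array(o["ee_pos"]); R=Rn.from_rotvec(o["orientation"]).as_matrix()
print("t",o["t"],"tooly",np.degrees(np.arctan2(R[1,1],R[0,1])),e,o["width"],o["grasp_force"],o["ft_force"])
save("lid_%d.png"%int(o["t"]*100),im)
hsv=cv2.cvtColor(im,cv2.COLOR_RGB2HSV)
m=(hsv[...,1]>150)&(hsv[...,0]>22)&(hsv[...,0]<36)&(np.hypot(P[...,0]-e[0],P[...,1]-e[1])<115)&(P[...,2]>80)&(P[...,2]<e[2]+25)
q=P[m]; z=np.median(q[:,2]); q=q[abs(q[:,2]-z)<15]
A=np.c_[q[:,:2]-e[:2],np.ones(len(q))]; c=np.linalg.lstsq(A,q[:,2],rcond=None)[0]; print("plane at tcp",c, "tilt",np.hypot(*c[:2]))
k=abs(q[:,2]-A@c)<3
r=cv2.minAreaRect(q[k][:,:2].astype(np.float32)); print("plate",k.sum(),r)
np.savez("lidm",im=im,P=P)
E
python3 lidm.py
```

```text
t: 16.75
ee_pos: [597.0, -83.2, 200.2]
orientation: [-1.992, -2.427, 0.002]
ft_force: [0.6, 0.1, -5.3]
width: 17.9
grasp_force: 30.0
t: 17.42
ee_pos: [595.1, 33.3, 200.8]
orientation: [-1.999, -2.423, 0.001]
ft_force: [-0.1, 0.7, -4.5]
width: 17.9
grasp_force: 30.0
t 17.4667 tooly 10.923723831175362 [595.11612021  33.10809198 200.80123928] 17.49289496381775 29.996237754821777 [-1.67240119  0.4534533  -4.6275835 ]
plane at tcp [-2.13808604e-03  6.80790358e-05  1.95946540e+02] tilt 0.0021391696249882385
plate 33907 ((594.0094604492188, 33.195587158203125), (138.7798309326172, 178.34112548828125), 10.938292503356934)
```

```bash
python3 -m creep '[0.0012,0.0012,-0.02,0.002,0.0012,0.0012,-0.04,0.002,0.0012,0.0012,-0.055,0.002,0.0012,0.0012,-0.065,0.002,0.0012,0.0012,-0.072,0.002,0.0012,0.0012,-0.078,0.002,0.0012,0.0012,-0.082,0.002,0.0012,0.0012,-0.084,0.002,0.0012,0.0012,-0.084,0.002]'; python3 lidm.py
```

```text
t: 18.22
ee_pos: [596.6, 35.5, 117.1]
orientation: [1.996, 2.426, 0.0]
ft_force: [0.2, 0.1, -4.0]
width: 18.1
grasp_force: 30.0
t 18.2667 tooly 11.118974952630518 [596.77949486  35.53149187 117.41433537] 17.413706080835187 29.996209144592285 [ 0.11953924  0.09419041 -5.07284095]
plane at tcp [-1.13974445e-03  1.03441225e-04  1.12316390e+02] tilt 0.001144428893080533
plate 34236 ((595.6600952148438, 35.33732604980469), (138.74874877929688, 178.76681518554688), 11.220207214355469)
```

```bash
python3 -m creep '[-0.0004,-0.001,-0.001,0,-0.0004,-0.001,-0.002,0,-0.0004,-0.001,-0.002,0]' && python3 -m creep '[0,0,0,0,0,0,0,0,0,0,0,0]' 0.5 && python3 -m creep '[0,0,0,0,0,0,0,0,0,0,0.03,0,0,0,0.06,0,0,0,0.1,0,0,0,0.1,0,0,0,0.1,0]'; python3 lidm.py
```

```text
t: 18.52
ee_pos: [596.5, 34.4, 116.2]
orientation: [1.995, 2.425, 0.001]
ft_force: [-1.7, -0.4, 3.1]
width: 17.9
grasp_force: 30.0
t: 18.77
ee_pos: [596.6, 34.6, 115.5]
orientation: [1.995, 2.425, 0.001]
ft_force: [-0.3, 0.0, 0.2]
width: 34.2
grasp_force: 0.0
t: 19.35
ee_pos: [597.8, 34.6, 217.7]
orientation: [1.993, 2.423, 0.006]
ft_force: [0.0, -0.7, -0.4]
width: 43.8
grasp_force: 0.0
t 19.4 tooly 11.11465779981807 [596.41642354  34.53604304 215.76729937] 44.15842713780047 0.0 [ 0.17213812 -0.43332797 -0.57976799]
plane at tcp [-5.57717930e-04  2.55470878e-04  1.11410802e+02] tilt 0.0006134449113676309
plate 14954 ((595.2724609375, 35.09760284423828), (138.41123962402344, 177.1071319580078), 11.070547103881836)
```

The lid lies flat and centred on the raised gasket, at (595.3, 35.0) with the plate at about 110–111. Now I'll shut the fingers and press corner a.

```bash
python3 -m creep '[-0.033,-0.072,0,0,-0.033,-0.072,0,0,-0.033,-0.072,0,0,-0.033,-0.072,-0.02,0,-0.033,-0.072,-0.04,0,-0.033,-0.072,-0.06,0,-0.033,-0.072,-0.08,0,-0.033,-0.072,-0.092,0,-0.033,-0.072,-0.092,0,-0.033,-0.072,-0.092,0]' 0 && python3 -m creep '[0,0,-0.007,0,0,0,-0.01,0,0,0,-0.013,0,0,0,-0.013,0]'
```

```text
t: 20.23
ee_pos: [562.4, -37.3, 122.0]
orientation: [-1.994, -2.424, 0.002]
ft_force: [0.8, 0.3, 0.3]
width: 0.6
grasp_force: 0.0
t: 20.57
ee_pos: [563.5, -37.5, 110.3]
orientation: [1.995, 2.425, 0.001]
ft_force: [0.0, 0.4, 0.6]
width: 0.6
grasp_force: 0.2
```

```bash
python3 -m creep '[0,0,-0.003,0,0,0,-0.006,0,0,0,-0.009,0,0,0,-0.01,0,0,0,-0.01,0]'
```

```text
t: 20.98
ee_pos: [563.7, -37.7, 102.6]
orientation: [1.995, 2.425, 0.001]
ft_force: [-6.9, -0.9, 21.9]
width: 0.2
grasp_force: 10.8
```

```bash
python3 -m creep '[0,0,-0.001,0,0,0,-0.002,0,0,0,-0.002,0]'
```

```text
t: 21.23
ee_pos: [563.9, -37.6, 102.1]
orientation: [1.995, 2.425, 0.002]
ft_force: [-11.3, 0.6, 35.6]
width: 0.6
grasp_force: 18.1
```

```bash
python3 -m creep '[0,0,0.01,0,0,0,0.04,0,0.02,0.045,0.08,0,0.033,0.072,0.11,0,0.033,0.072,0.115,0,0.033,0.072,0.115,0,0.033,0.072,0.115,0]'
cat >> lidm.py <<'E'
y=np.radians(11.1); ux=np.array([np.cos(y),np.sin(y)]); uy=np.array([-np.sin(y),np.cos(y)]); C=np.array([595.3,34.6])
for n,sx,sy in (("a",-1,-1),("b",-1,1),("c",1,1),("d",1,-1)):
    w=C+45*sx*ux+65*sy*uy; s=np.hypot(P[...,0]-w[0],P[...,1]-w[1])<9
    s&=P[...,2]>80
    pl=np.r_[w-e[:2],1]@c
    print(n,np.round(w,1),"plane z",round(pl,1),"spot z",np.round(np.median(P[s][:,2]),1) if s.sum() else None)
E
python3 lidm.py
```

```text
t: 21.82
ee_pos: [596.8, 35.1, 214.2]
orientation: [1.992, 2.426, 0.003]
ft_force: [-1.1, -0.0, -0.0]
width: 0.3
grasp_force: 0.0
t 21.8667 tooly 11.158901045057934 [595.45226085  34.37714594 212.69308823] 0.3999227238493236 0.0 [ 0.05232955 -0.6812435   0.01958181]
plane at tcp [2.04435195e-02 4.72867890e-02 1.07722602e+02] tilt 0.051516772998491216
plate 16747 ((595.2781372070312, 34.17224884033203), (138.42405700683594, 177.33865356445312), 11.133931159973145)
a [563.7 -37.8] plane z 103.7 spot z 104.8
b [538.6  89.7] plane z 109.2 spot z 110.6
c [626.9 107. ] plane z 111.8 spot z 113.1
d [652.  -20.5] plane z 106.3 spot z 107.3
```

```bash
python3 -m creep '[0,0,0,0,0,0,0,0]'; python3 lidm.py
```

```text
t: 22.03
ee_pos: [594.7, 33.6, 211.4]
orientation: [-1.996, -2.423, 0.003]
ft_force: [0.1, -0.5, -0.9]
width: 0.6
grasp_force: 0.0
t 22.0833 tooly 11.0552116339466 [594.91575206  33.60758334 211.57468865] 0.3428407142563612 0.0 [ 0.67289749 -0.17946518 -0.45685587]
plane at tcp [1.87897875e-02 4.89165585e-02 1.07656018e+02] tilt 0.052401200427524705
plate 17733 ((595.5362548828125, 34.14653778076172), (138.54335021972656, 178.46331787109375), 11.06687068939209)
a [563.7 -37.8] plane z 103.6 spot z 104.7
b [538.6  89.7] plane z 109.3 spot z 110.5
c [626.9 107. ] plane z 111.9 spot z 113.1
d [652.  -20.5] plane z 106.1 spot z 107.3
```

```bash
ls -t pics | head -1
python3 - <<'E'
from h import *
for n in ("scene",):
    im,d,P=cam(n); save("s2.png",im[180:280,190:330],5)
    z=P[...,2]; hsv=cv2.cvtColor(im,cv2.COLOR_RGB2HSV)
    y=np.radians(11.1); ux=np.array([np.cos(y),np.sin(y)]); uy=np.array([-np.sin(y),np.cos(y)]); C=np.array([595.3,34.6])
    D=P[...,:2]-C; a=D@ux; b=D@uy
    m=(abs(a)<66)&(abs(b)<86)&(z>90)&(z<125)&(hsv[...,0]>22)&(hsv[...,0]<36)&(hsv[...,1]>150)
    A=np.c_[a[m],b[m],np.ones(m.sum())]; c=np.linalg.lstsq(A,z[m],rcond=None)[0]
    for i in range(3):
        k=abs(z[m]-A@c)<3; c=np.linalg.lstsq(A[k],z[m][k],rcond=None)[0]
    print(k.sum(),[round(float(np.array([sx*45,sy*65,1])@c),1) for sx,sy in ((-1,-1),(-1,1),(1,1),(1,-1))])
E
```

```text
lid_2208.png
605 [104.3, 110.6, 112.6, 106.3]
```

View pics/s2.png

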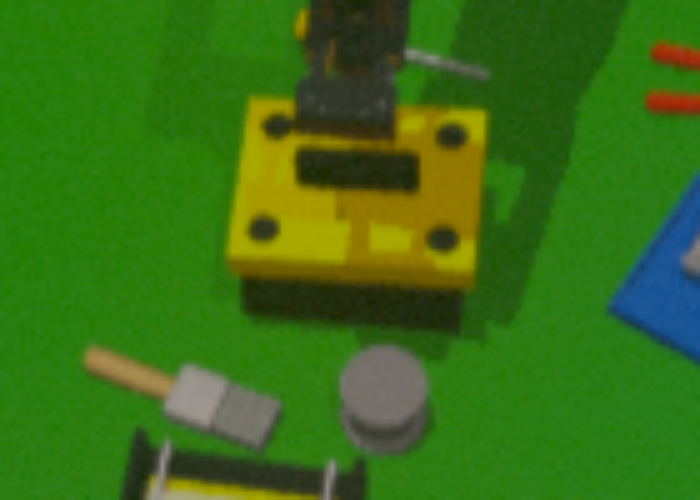

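The lid tilts down towards a and d: a is home, d is about 5 mm in and b about 2 mm. The flat fingertips bear on their uphill edge, so the extra push spread load to d. I'll press d next, offset outward and with less force.

```bash
python3 -m creep '[0.0587,-0.062,-0.01,0,0.0587,-0.062,-0.02,0,0.0587,-0.062,-0.04,0,0.0587,-0.062,-0.06,0,0.0587,-0.062,-0.08,0,0.0587,-0.062,-0.093,0,0.0587,-0.062,-0.1,0,0.0587,-0.062,-0.1,0,0.0587,-0.062,-0.1,0]' && python3 -m creep '[0,0,-0.003,0,0,0,-0.006,0,0,0,-0.008,0,0,0,-0.008,0]'
```

```text
t: 22.88
ee_pos: [654.9, -27.5, 113.2]
orientation: [-1.996, -2.426, 0.0]
ft_force: [-0.8, 0.0, 1.0]
width: 0.4
grasp_force: 0.0
t: 23.22
ee_pos: [655.1, -27.4, 105.3]
orientation: [1.995, 2.426, 0.001]
ft_force: [-0.2, 0.9, 1.0]
width: 0.6
grasp_force: 0.3
```

```bash
python3 -m creep '[0,0,-0.0015,0,0,0,-0.003,0,0,0,-0.003,0]' && python3 -m creep '[0,0,-0.001,0,0,0,-0.002,0,0,0,-0.002,0]'
```

```text
t: 23.47
ee_pos: [655.3, -27.4, 103.0]
orientation: [1.995, 2.425, 0.001]
ft_force: [-1.1, 0.2, 5.0]
width: 0.3
grasp_force: 2.4
t: 23.72
ee_pos: [655.4, -27.4, 102.3]
orientation: [1.995, 2.425, 0.002]
ft_force: [-4.7, 0.1, 14.3]
width: 0.8
grasp_force: 6.8
```

```bash
python3 -m creep '[0,0,-0.0007,0,0,0,-0.0007,0]'; python3 -m creep '[0,0,0.005,0,0,0,0.03,0,-0.03,0.03,0.07,0,-0.055,0.06,0.1,0,-0.055,0.06,0.11,0,-0.055,0.06,0.11,0,-0.055,0.06,0.11,0,-0.055,0.06,0.11,0,-0.055,0.06,0.11,0]'; python3 lidm.py
```

```text
t: 23.88
ee_pos: [655.5, -27.4, 102.1]
orientation: [1.995, 2.425, 0.002]
ft_force: [-5.8, -0.3, 18.6]
width: 0.3
grasp_force: 9.1
t: 24.63
ee_pos: [599.6, 31.9, 208.0]
orientation: [-1.996, -2.425, 0.002]
ft_force: [-0.0, 0.3, -0.6]
width: 0.3
grasp_force: 0.0
t 24.6833 tooly 11.070748982324519 [599.56022787  31.79258407 207.79348079] 0.36221835818682147 0.0 [-0.31600626 -0.21981488 -0.04349807]
plane at tcp [-3.51760716e-03  5.95229878e-02  1.07487948e+02] tilt 0.05962683653587216
plate 18787 ((595.4950561523438, 34.35588073730469), (138.40975952148438, 177.95538330078125), 11.041876792907715)
a [563.7 -37.8] plane z 103.5 spot z 104.6
b [538.6  89.7] plane z 111.2 spot z 112.5
c [626.9 107. ] plane z 111.9 spot z 113.1
d [652.  -20.5] plane z 104.2 spot z 105.3
```

```bash
python3 -m creep '[0.054,-0.06,-0.02,0,0.054,-0.06,-0.04,0,0.054,-0.06,-0.06,0,0.054,-0.06,-0.08,0,0.054,-0.06,-0.095,0,0.054,-0.06,-0.101,0,0.054,-0.06,-0.103,0,0.054,-0.06,-0.105,0,0.054,-0.06,-0.107,0,0.054,-0.06,-0.108,0]' && python3 -m creep '[0,0,-0.0015,0,0,0,-0.0015,0,0,0,-0.0015,0]'
```

```text
t: 25.52
ee_pos: [654.5, -27.5, 102.4]
orientation: [1.995, 2.425, 0.001]
ft_force: [-2.0, -0.8, 6.2]
width: 0.4
grasp_force: 3.5
t: 25.77
ee_pos: [654.5, -27.6, 102.3]
orientation: [1.994, 2.425, 0.002]
ft_force: [-3.0, -1.5, 10.0]
width: 0.4
grasp_force: 5.0
```

```bash
python3 -m creep '[0,0,-0.002,0,0,0,-0.003,0,0,0,-0.003,0]'
```

```text
t: 26.02
ee_pos: [654.6, -27.6, 101.9]
orientation: [1.994, 2.425, 0.002]
ft_force: [-11.1, -1.3, 28.9]
width: 0.5
grasp_force: 14.4
```

```bash
python3 -m creep '[0,0,0.02,0,0,0,0.06,0,-0.03,0.028,0.07,0,-0.065,0.056,0.07,0,-0.095,0.085,0.07,0,-0.1254,0.1134,0.06,0,-0.1254,0.1134,0.035,0,-0.1254,0.1134,0.02,0,-0.1254,0.1134,0.017,0,-0.1254,0.1134,0.017,0]' && python3 -m creep '[0,0,-0.001,0,0,0,-0.002,0,0,0,-0.002,0]'
```

```text
t: 26.85
ee_pos: [528.3, 86.1, 113.9]
orientation: [-1.995, -2.426, 0.001]
ft_force: [-0.7, -0.1, -0.5]
width: 0.4
grasp_force: 0.0
t: 27.1
ee_pos: [529.3, 85.7, 112.6]
orientation: [1.996, 2.425, 0.002]
ft_force: [-0.4, -0.2, -0.4]
width: 0.5
grasp_force: 0.0
```

```bash
python3 -m creep '[0,0,-0.003,0,0,0,-0.006,0,0,0,-0.009,0,0,0,-0.011,0,0,0,-0.011,0]' && python3 -m creep '[0,0,-0.001,0,0,0,-0.001,0]'
```

```text
t: 27.52
ee_pos: [529.0, 86.0, 101.9]
orientation: [1.996, 2.425, 0.002]
ft_force: [-2.0, -0.1, 11.9]
width: 0.5
grasp_force: 6.1
t: 27.68
ee_pos: [529.1, 86.0, 101.8]
orientation: [1.996, 2.425, 0.002]
ft_force: [-6.3, -0.5, 22.1]
width: 0.6
grasp_force: 10.9
```

```bash
python3 -m creep '[0,0,0.01,0,0,0,0.04,0,0.04,-0.03,0.08,0,0.066,-0.051,0.11,0,0.066,-0.051,0.11,0,0.066,-0.051,0.11,0,0.066,-0.051,0.11,0]'; python3 lidm.py
```

```text
t: 28.27
ee_pos: [595.0, 34.4, 210.3]
orientation: [1.997, 2.424, 0.002]
ft_force: [-0.8, -0.6, -0.1]
width: 0.2
grasp_force: 0.0
t 28.3167 tooly 11.075180735002567 [593.33658553  34.88061857 208.97681043] 0.27071216893436445 0.0 [-0.49137767 -0.37434936 -0.39081025]
plane at tcp [4.50167868e-04 5.20595838e-02 1.07324508e+02] tilt 0.05206153010136737
plate 17510 ((595.3446655273438, 34.05967712402344), (138.5113067626953, 178.3441925048828), 11.192553520202637)
a [563.7 -37.8] plane z 103.5 spot z 104.5
b [538.6  89.7] plane z 110.2 spot z 111.5
c [626.9 107. ] plane z 111.1 spot z 112.5
d [652.  -20.5] plane z 104.5 spot z 105.5
```

```bash
python3 -m creep '[0.033,0.072,-0.02,0,0.033,0.072,-0.04,0,0.033,0.072,-0.06,0,0.033,0.072,-0.08,0,0.033,0.072,-0.093,0,0.033,0.072,-0.096,0,0.033,0.072,-0.099,0,0.033,0.072,-0.102,0,0.033,0.072,-0.105,0,0.033,0.072,-0.108,0]' && python3 -m creep '[0,0,-0.001,0,0,0,-0.002,0,0,0,-0.003,0,0,0,-0.003,0]'
```

```text
t: 29.15
ee_pos: [627.7, 106.8, 102.9]
orientation: [1.996, 2.425, 0.002]
ft_force: [-3.4, 1.5, 4.5]
width: 0.4
grasp_force: 2.2
t: 29.48
ee_pos: [627.7, 106.9, 101.3]
orientation: [1.996, 2.425, 0.001]
ft_force: [-8.2, 0.9, 18.5]
width: 0.5
grasp_force: 9.2
```

```bash
python3 -m creep '[0,0,-0.0015,0,0,0,-0.002,0,0,0,-0.002,0]'; python3 -m creep '[0,0,0.01,0,0,0,0.04,0,-0.015,-0.035,0.08,0,-0.033,-0.072,0.11,0,-0.033,-0.072,0.11,0,-0.033,-0.072,0.11,0,-0.033,-0.072,0.11,0]'; python3 lidm.py
python3 - <<'E'
from h import *
im,d,P=cam("scene"); save("s3.png",im)
E
```

```text
t: 29.73
ee_pos: [627.8, 106.9, 101.2]
orientation: [1.996, 2.425, 0.002]
ft_force: [-13.5, 0.1, 32.8]
width: 0.4
grasp_force: 16.4
t: 30.32
ee_pos: [595.3, 34.1, 208.1]
orientation: [1.997, 2.422, 0.004]
ft_force: [-0.1, -0.5, -0.5]
width: 0.5
grasp_force: 0.0
t 30.3667 tooly 11.055118416220148 [594.89433418  34.83004712 206.9168287 ] 0.353047450161622 0.0 [0.16568434 0.67513314 0.03989987]
plane at tcp [-1.22583942e-03  5.25287582e-04  1.02863495e+02] tilt 0.0013336451249089303
plate 15194 ((595.491943359375, 34.437408447265625), (138.5435333251953, 178.02435302734375), 11.3240385055542)
a [563.7 -37.8] plane z 102.9 spot z 104.1
b [538.6  89.7] plane z 103.0 spot z 104.1
c [626.9 107. ] plane z 102.9 spot z 104.0
d [652.  -20.5] plane z 102.8 spot z 104.0
```

View pics/s3.png

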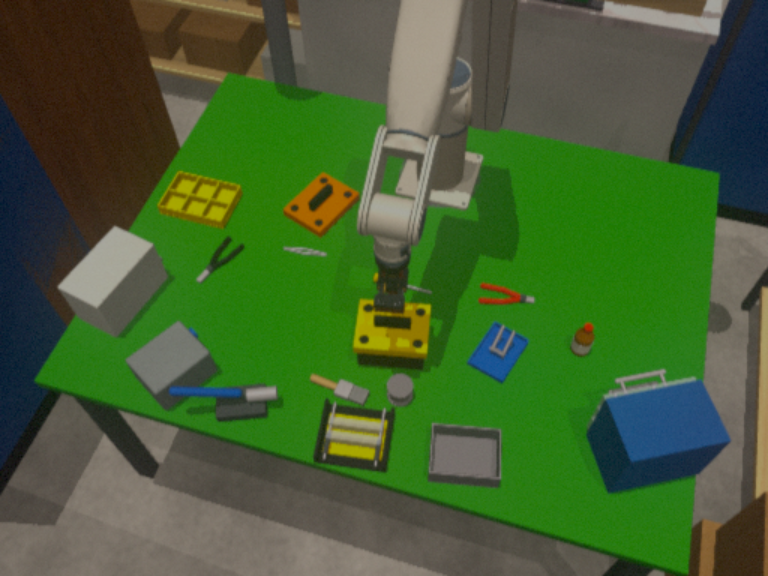

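The scene view shows the lid flat and centred on the box at (393,328) px. The plate is level to 0.2 mm and 8.5 mm lower than before, and the bystanders are where they were. I'm handing it in.

```bash
python3 -c "
from workcell import ticket
print(ticket.close_job())"
```

```text
the job is handed in; nothing more can be done
None
```

The job is handed in (no verdict returned): shell mouth down on the peg, lid flat and centred, all four corners pressed home in the order a, d, b, c; the one doubt is step 3, because pressing a also pushed d about 5 mm in, probably after a was already home.

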